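# Swap the heating filter cartridges and poise the fresh one

## Task

We are changing the heating filter's cartridges: first stand the two used brown-and-black ones upright in the two empty cells of the green crate, one in each, setting them down gently and letting go. Then take the fresh white-and-blue cartridge by its fin, carry it over the copper pipe without touching the pipe, and stop with it upright about 1 cm above the open mouth of the brass filter housing, centred, its two lugs in line with the two notches in the rim, touching nothing but your gripper. Finish while still holding it there, because the seal is yet to be greased; leave all the other things where they are.

Things in the scene. Friction and masses are not known exactly. Their poses are not given: they have to be found in the camera images.
- fresh: Fresh filter cartridge, white with blue ribs, cap and fin: about 0.2 kg, upright, loose. Body 42 mm across, 64 high; cap 46 across up to 80; upright grip fin on top from 80 to 115 mm, 40 long, 12 thick. Two lugs on the cap at 66 to 78 mm height, 8 wide, 58 over both. Fin and lugs lie along its x axis. Origin: centre of its underside, z up.
- used1: Used filter cartridge, brown with black ribs, cap and fin: about 0.2 kg, upright, loose. Body 42 mm across, 64 high; cap 46 across up to 80; upright grip fin on top from 80 to 115 mm, 40 long, 12 thick. Two lugs on the cap at 66 to 78 mm height, 8 wide, 58 over both. Fin and lugs lie along its x axis. Origin: centre of its underside, z up.
- used2: The other used cartridge, looks like used1: about 0.2 kg, upright, loose. Body 42 mm across, 64 high; cap 46 across up to 80; upright grip fin on top from 80 to 115 mm, 40 long, 12 thick. Two lugs on the cap at 66 to 78 mm height, 8 wide, 58 over both. Fin and lugs lie along its x axis. Origin: centre of its underside, z up.
- crate: Fixed green square crate, 156 x 156 mm and 55 mm high, walls, dividers and floor 5 mm thick, divided into 2 x 2 cells of about 70 mm, centred 38 mm either way from its middle. Two cells across the diagonal hold tins, two are empty. It may stand at any yaw. Origin: centre of its underside, z up.
- cell_a (a point): Centre of the floor of one empty crate cell (5 mm above the table, 50 mm below the crate's rim).
- cell_b (a point): Centre of the floor of the other empty crate cell, across the diagonal.
- tin1: Closed tin with a red band, 52 mm across, 85 mm high, loose in a crate cell; leave alone. Origin: centre of its underside.
- tin2: Like tin1, in the other cell of that diagonal; leave alone. Origin: centre of its underside.
- housing: Fixed round brass filter housing, open at the top: 72 mm across, rim 90 mm high, bore 52 mm across, on a dark flange 104 mm across. Two notches about 16 mm wide and 12 mm deep cut the rim, one each on its +x and -x sides (either lug to either notch). Copper pipe ends stick out low at its +y and -y. Origin: centre of its underside, z up.
- housing_mouth (a point): Centre of the housing's mouth, in the plane of the rim's top, 90 mm above the table.
- pipe: Fixed level copper pipe on two thin posts with round feet, 360 mm long along its x axis (which runs roughly away from the robot), its collars and brass ends reaching 124 mm above the table and 15 mm to either side, feet 22 mm to either side. Stands between the cartridges and the housing. Origin: on the table under its middle.
- torch: Yellow torch lying down, 155 mm long, 44 mm high; leave alone. Origin: on the table under its middle, x towards the lens.
- pliers: Steel pliers with red handles lying flat, about 175 mm long, 60 mm wide, 13 mm high; leave alone. Origin: on the table near the pivot, x towards the jaws.
- dish: White ceramic dish 90 mm across, 28 mm high, with brass bleed keys standing in it up to 37 mm; leave alone. Origin: centre of its underside.
Mind the look-alikes: they are no part of the job. Leave any purple or turquoise look-alike of the housing alone.

How it is judged:
By the outcome, as a careful person would: the job done as asked, in the order asked, and still so for the second after the job is handed in, while the arm keeps its last pose, push and grip.
It also fails if it takes over 70 s, if anything falls off the work surface, if the arm or the gripper's body presses on something with over 40 N, if the wrist force passes 120 N, or if a joint passes its speed limit or range.

## Robot

A 7-joint arm with a two-finger parallel gripper is mounted at the origin on the work surface. World frame = base frame: x ahead of the robot, y to its left, z up, the work surface at z = 0. Lengths are in m, angles in rad, forces in N, time in s.
With the tool pointing down it reaches from about 0.375 to 0.925 m from the base axis. Payload 3.1 kg.
Tool frame: the origin (TCP) lies midway between the tips of the shut fingers; the grasp point (between the pads) lies grip_depth behind it (grip_depth is the distance from the TCP to the grasp point, in m); z points along the fingers, y is the line along which they close (so a half turn about z gives the same grasp; the last joint's range is limited). The gripper opens to 85 mm and grips with 20 to 120 N. Pads are 22 mm wide; open, the fingers measure 114 mm over their backs; the gripper's body (76 mm by 85 mm) begins 54 mm behind the grasp point. The pads swing forward as they close: fully open they stand 13 mm farther back than shut.
Start: joints at [1.124, 0.383, 0.044, 1.598, -0.018, 1.161, -0.05], TCP at [0.222, -0.611, 0.231] pointing down, gripper open.
Joint ranges: [-2.61, 2.61], [-0.41, 2.15], [-1.48, 1.57], [0, 2.5], [-1.57, 4.71], [0.05, 1.97], [-2.85, 2.85]. Speed limits (rad/s): [2.79, 2.79, 3.14, 3.14, 3.14, 3.14, 3.14].

## Interface

Orientations are given as a unit quaternion [x, y, z, w].
In Python, from rig import get_state, snapshot, finish_job, grip_depth gives the robot as it stands.
- The arm moves only by the tool arm_command, never from a script. Its argument "rows" is a list of rows, each a list of 2 entries, a list of its own where there are three numbers: the shift along the world's x, y, z normalised to -1 to 1, where 1 is 0.8 m, then the turn, a rotation vector about the world's x, y, z normalised to -1 to 1, where 1 is 45 degrees. In form: [[[tx, ty, tz], [rx, ry, rz]], ...]. A call has 1 to 8 rows; each row is the pose to reach, as a shift and turn from the pose commanded when the call began; what a row does not reach only later rows make up. A row lasts 1/10 s, in which the tool goes at most 50 mm and 8.59 degrees, less where a joint would pass 70% of its speed; a pose out of reach is approached as far as the arm can. A call with a number of a shift or a turn outside -1 to 1 is refused whole. A call with a gripper value outside its range is refused whole. "jaw" is the opening, from -1 (shut) to 1 (fully open), set as the call begins (left out, the last holds). The fingers move at their own pace and stop on an object; "newtons" is the grip in N (left out, the last holds). Time passes only in rows, so rows that repeat a pose let the fingers close. It gives the time, the measured TCP pose, the force, the opening and the grip force at its end, in the units of the state.
- get_state(): the state, without advancing time (a new reading comes with each control period).
- snapshot(name): name is "scene" or "top" or "wrist"; returns a dict with "image" (400x640x3 uint8, red, green, blue), "z_map" (400x640 float32, m along the optical axis (not along the pixel's ray), 0 where there is no reading), "K" (3x3 intrinsics, pixels), "view" (4x4, takes a point from world to camera coordinates). Camera axes: x right, y up, looking along -z (the intrinsics and any distortion apply to the point x, -y, -z); pixel columns grow to the right and rows downward; lengths in m; the calibration is good to about 2 mm. The wrist camera is an equidistant fisheye: a pixel r from the principal point sees the ray r / f radians off the axis. A picture is of the moment at which its call begins.
- finish_job(): hands the job in; it is judged then, once.
The state is a dict: "time": time; "joint_pos": joint angles; "joint_vel": joint speeds; "joint_torque": joint torques, N m; "tool_pos": TCP position; "tcp_rot": TCP orientation; "contact_force": force on the tool from outside, world axes, zero at the start; "moment": the same for the moment, N m; "gripper_width": opening from 0.0 (shut) to 1.0 (fully open); "grip_force": force on a finger pad.
Only numpy, scipy, OpenCV 4.12 (cv2) and the standard library are available. Lean on these libraries where they do the work, as an engineer would, in place of code of your own. Each camera call takes 0.05 s, during which the arm holds its last target. There are 200 camera calls.

## Working session

There is one attempt and no reset: what is moved stays moved. The work goes in short steps, Python scripts to look and compute and a tool call to move; the robot and the scene stay as the last step left them, time stands still between calls to the robot, and variables do not carry over. Pictures are saved under pics/ and viewed, at most 10 in all, crops included, and the job is handed in when it is done.

Besides the shell and the picture viewer there is one more tool, called after "Request:" by a JSON object that holds its "method" and its "body". arm_command: Moves the arm, as the interface text tells. Its arguments: {"type":"object","properties":{"rows":{"type":"array","items":{"type":"array"}},"jaw":{"type":"number"},"newtons":{"type":"number"}},"required":["rows"]}

```bash
mkdir -p pics; ls
cat > h.py <<'E'
import numpy as np, cv2
from rig import get_state, snapshot, finish_job, grip_depth
def cloud(s):
    z=s["z_map"]; K=s["K"]; h,w=z.shape
    u,v=np.meshgrid(np.arange(w),np.arange(h))
    p=np.stack([(u-K[0,2])/K[0,0]*z,-(v-K[1,2])/K[1,1]*z,-z,np.ones_like(z)],-1)
    return (p@np.linalg.inv(s["view"]).T)[...,:3]
E
python3 - <<'E'
from h import *
import pickle
print(grip_depth); st=get_state(); print(st)
for n in("scene","top"):
    s=snapshot(n); pickle.dump(s,open(n+".pkl","wb"))
    cv2.imwrite(f"pics/{n}0.png",s["image"][...,::-1]); print(n,s["K"].tolist(),np.linalg.inv(s["view"]).round(3).tolist())
    print({k:getattr(v,'shape',v) for k,v in s.items() if k not in("K","view")})
E
```

```text
pics
0.0187
{'time': 0.0, 'joint_pos': array([ 1.12421965,  0.38384182,  0.04385271,  1.59959641, -0.01789783,
        1.16119615, -0.04987393]), 'joint_vel': array([-0.00156338, -0.00212462,  0.00059246,  0.00079266, -0.00150618,
       -0.00138297, -0.00016399]), 'joint_torque': array([ 9.62558374e-05, -4.33453739e+01,  1.02472164e+00, -2.49510258e+01,
        1.06103919e-02,  1.13432828e-02,  2.19631161e-06]), 'tool_pos': array([ 0.22179305, -0.60997578,  0.22987266]), 'tcp_rot': array([ 9.84824270e-01,  1.73549424e-01, -3.04070169e-04, -1.28911532e-03]), 'contact_force': array([-1.11940564,  0.15626   ,  1.28867683]), 'moment': array([ 0.03545425,  0.02021046, -0.01623841]), 'grip_force': 0.0, 'gripper_width': 0.996702848153325}
scene [[394.49230504989663, 0.0, 320.97509580729013], [0.0, 394.49230504989663, 197.3953088661131], [0.0, 0.0, 1.0]] [[0.411, -0.686, 0.6, 1.244], [0.912, 0.31, -0.27, -0.351], [-0.001, 0.658, 0.753, 1.014], [0.0, 0.0, 0.0, 1.0]]
{'image': (400, 640, 3), 'z_map': (400, 640)}
top [[431.64249701845466, 0.0, 318.5825582596534], [0.0, 431.64249701845466, 200.7934274020111], [0.0, 0.0, 1.0]] [[0.02, 0.989, -0.149, 0.311], [-1.0, 0.017, -0.02, -0.039], [-0.018, 0.149, 0.989, 1.442], [0.0, 0.0, 0.0, 1.0]]
{'image': (400, 640, 3), 'z_map': (400, 640)}
```

View pics/top0.png

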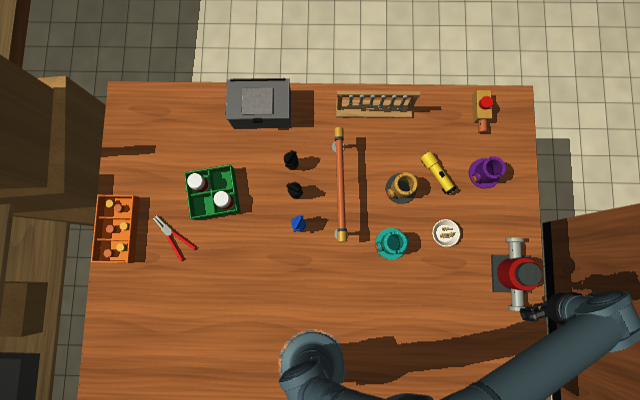

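View pics/scene0.png

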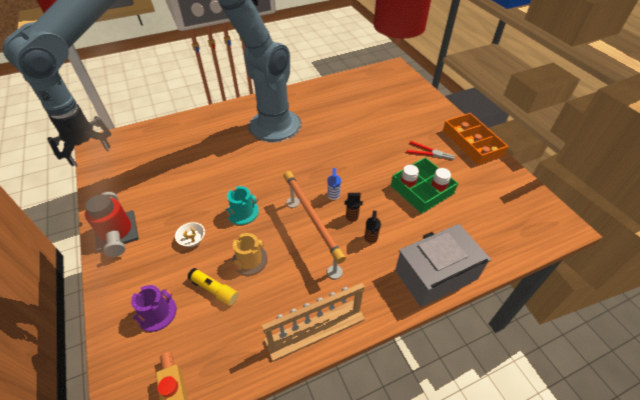

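Top view: the brown/black used cartridges are at (291,160) and (294,190), and the fresh one (blue) is at (298,224). The green crate is at (212,192) with its tins at top-left and bottom-right. The pipe is at x≈340. Housing candidates are brass (403,186), turquoise (392,243) and purple (488,172), so I choose brass. The orange box (115,228) is not the crate.

```bash
cat >> h.py <<'E'
def rect(P):
    r=cv2.minAreaRect((P[:,:2]*1000).astype(np.float32)); return r
def axis(P):
    q=P[:,:2]-P[:,:2].mean(0); w,V=np.linalg.eigh(q.T@q/len(q)); return np.degrees(np.arctan2(V[1,1],V[0,1])), np.sqrt(w)*1000
E
python3 - <<'E'
from h import *
import pickle
C={}
for n in("scene","top"):
    s=pickle.load(open(n+".pkl","rb")); C[n]=(cloud(s),cv2.cvtColor(s["image"],cv2.COLOR_RGB2HSV),s)
P,H,s=C["top"]
print("table z",[np.median(P[300,150:250,2]),np.median(P[270,330:360,2])])
for nm,(u,v) in dict(u1=(291,160),u2=(294,190),fr=(298,224),hous=(403,186),pipeA=(339,135),pipeB=(341,235),crate=(212,192)).items():
    print(nm,P[v,u].round(3))
def sel(n,c,r,z0,z1):
    p=C[n][0].reshape(-1,3); m=(np.hypot(p[:,0]-c[0],p[:,1]-c[1])<r)&(p[:,2]>z0)&(p[:,2]<z1); return p[m],C[n][1].reshape(-1,3)[m]
for nm,(u,v) in dict(u1=(291,160),u2=(294,190),fr=(298,224)).items():
    for n in C:
        c=P[v,u]; q,_=sel(n,c,.05,.09,.125)
        print(nm,n,len(q),q.mean(0).round(4),q[:,2].max().round(3),"rect",rect(q),axis(q))
for n in C:
    q,_=sel(n,P[186,403],.07,.08,.1); c,r=cv2.minEnclosingCircle((q[:,:2]*1000).astype(np.float32)); print("hous",n,len(q),c,r,q[:,2].max())
    p,h=C[n][0].reshape(-1,3),C[n][1].reshape(-1,3)
    m=(np.hypot(*(p[:,:2]-P[192,212,:2]).T)<.15)&(p[:,2]>.045)&(p[:,2]<.06)&(h[:,0]>40)&(h[:,0]<85)&(h[:,1]>100); print("crate",n,m.sum(),rect(p[m]),np.median(p[m][:,2]))
    m=(p[:,2]>.09)&(p[:,2]<.135)&(abs(p[:,1]-P[185,341,1])<.05)&(p[:,0]>.2)&(p[:,0]<.75); print("pipe",n,rect(p[m]),axis(p[m]),p[m][:,2].max())
q,h=sel("top",P[192,212],.11,.07,.1); 
for k in(0,1):
    pass
print(rect(q),len(q))
E
```

```text
table z [np.float64(0.0012683281743114394), np.float64(0.0017765214204904511)]
u1 [0.648 0.081 0.08 ]
u2 [0.549 0.068 0.084]
fr [0.438 0.051 0.104]
hous [ 0.583 -0.293  0.005]
pipeA [ 0.72  -0.072  0.125]
pipeB [ 0.405 -0.082  0.127]
crate [0.544 0.341 0.048]
u1 scene 67 [0.6594 0.0786 0.1088] 0.118 rect ((655.8173217773438, 81.56697845458984), (11.776899337768555, 38.84831619262695), 60.14591598510742) (np.float64(151.89089489683892), array([ 3.54752275, 12.47788594]))
u1 top 64 [0.6528 0.0834 0.1121] 0.122 rect ((653.6873168945312, 84.67121887207031), (12.769721031188965, 38.76228332519531), 57.88062286376953) (np.float64(148.58513569452873), array([ 3.88630675, 11.63962813]))
u2 scene 100 [0.5581 0.0655 0.106 ] 0.118 rect ((556.3141479492188, 66.31336212158203), (38.298805236816406, 13.589496612548828), 60.243682861328125) (np.float64(63.7188659302964), array([ 3.27175024, 11.4518404 ]))
u2 top 58 [0.5532 0.0682 0.1129] 0.12 rect ((554.35791015625, 68.65375518798828), (38.619232177734375, 11.854110717773438), 63.707881927490234) (np.float64(64.83955911409576), array([ 3.62447011, 
[... 695 characters left out ...]
80.31077575683594), (363.27960205078125, 28.308788299560547), 2.36891770362854) (np.float64(-177.41106914109108), array([  6.69969173, 111.42560266])) 0.12753490788284239
hous top 216 (576.8910522460938, -283.82684326171875) 36.8625373840332 0.09749604083912189
crate top 486 ((546.5673828125, 345.5878601074219), (156.17538452148438, 157.6320037841797), 11.136758804321289) 0.05291355393262731
pipe top ((569.0821533203125, -77.1488037109375), (359.2096252441406, 28.868297576904297), 2.3716156482696533) (np.float64(-177.3941316858999), array([  6.92848754, 108.98262587])) 0.13066193592802433
((545.661376953125, 344.0096435546875), (155.17413330078125, 50.915157318115234), 57.09662628173828) 435
```

Request:
{"method": "arm_command", "body": {"rows": [[[0.02,0.04,0.08],[0,0,0.15]],[[0.05,0.1,0.1],[0,0,0.3]],[[0.2,0.42,0.1],[0,0,0.978]],[[0.2,0.42,0.1],[0,0,0.978]],[[0.2,0.42,0.1],[0,0,0.978]],[[0.2,0.42,0.1],[0,0,0.978]],[[0.2,0.42,0.1],[0,0,0.978]],[[0.2,0.42,0.1],[0,0,0.978]]], "jaw": 0.3, "newtons": 50}}

```text
time: 0.9
tool_pos: [0.3804, -0.2767, 0.3108]
tcp_rot: [0.848, 0.53, -0.0, -0.0]
contact_force: [1.1, -0.4, -0.2]
gripper_width: 0.653
grip_force: 0.0
```

Request:
{"method": "arm_command", "body": {"rows": [[[0.217,0.428,0],[0,0,0]],[[0.217,0.428,0],[0,0,0]],[[0.217,0.428,0],[0,0,0]],[[0.217,0.428,0],[0,0,0]],[[0.217,0.428,0],[0,0,0]],[[0.217,0.428,0],[0,0,0]],[[0.217,0.428,0],[0,0,0]],[[0.217,0.428,-0.06],[0,0,0]]]}}

```text
time: 1.7
tool_pos: [0.557, 0.0653, 0.2759]
tcp_rot: [0.847, 0.532, 0.007, 0.002]
contact_force: [0.7, -0.3, 0.7]
gripper_width: 0.648
grip_force: 0.0
```

Run:
```python
from h import *
import pickle
s=snapshot("wrist"); pickle.dump(s,open("w1.pkl","wb")); cv2.imwrite("pics/w1.png",s["image"][...,::-1]); st=get_state(); print(st["tool_pos"],st["tcp_rot"],s["K"],np.linalg.inv(s["view"]).round(3))
```

```text
[0.5511114  0.06861011 0.26462069] [ 8.45328396e-01  5.34232301e-01  3.98603059e-04 -3.94883975e-03] [[309.70691629   0.         313.3585746 ]
 [  0.         309.70691629 193.52875451]
 [  0.           0.           1.        ]] [[ 0.901  0.42   0.111  0.586]
 [-0.434  0.864  0.254  0.13 ]
 [ 0.011 -0.277  0.961  0.419]
 [ 0.     0.     0.     1.   ]]
```

View pics/w1.png

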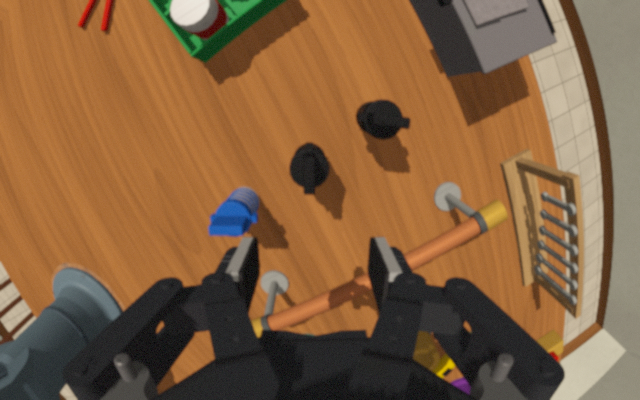

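The wrist view shows the u2 fin at (309,180), centred between the fingers and aligned with them. u1 is at (380,118), fresh at (236,212).

```bash
cat >> h.py <<'E'
def wcloud(s):
    z=s["z_map"]; K=s["K"]; h,w=z.shape
    u,v=np.meshgrid(np.arange(w),np.arange(h)); x=(u-K[0,2])/K[0,0]; y=(v-K[1,2])/K[1,1]; th=np.hypot(x,y)+1e-9; k=np.tan(th)/th
    p=np.stack([x*k*z,-y*k*z,-z,np.ones_like(z)],-1)
    return (p@np.linalg.inv(s["view"]).T)[...,:3]
E
python3 - <<'E'
from h import *
import pickle
s=pickle.load(open("w1.pkl","rb")); p=wcloud(s).reshape(-1,3); print("table",np.median(p[(abs(p[:,2])<.02)][:,2]))
for n,c in dict(u2=(.555,.0675),u1=(.655,.083),fr=(.4455,.053)).items():
    for z0 in (.088,.108):
        m=(np.hypot(p[:,0]-c[0],p[:,1]-c[1])<.035)&(p[:,2]>z0)&(p[:,2]<.13); q=p[m]; print(n,m.sum(),np.median(q[:,2]),rect(q),axis(q))
E
```

```text
table -0.0004709385661975096
u2 461 0.11429459225898053 ((554.613525390625, 68.26323699951172), (39.17013931274414, 11.22458267211914), 63.96760940551758) (np.float64(64.35014580270087), array([ 3.2009935 , 12.05642121]))
u2 422 0.11437806197207975 ((554.498779296875, 68.03809356689453), (38.68152618408203, 11.047635078430176), 64.29547119140625) (np.float64(64.44617837275852), array([ 3.2125911 , 11.38297994]))
u1 492 0.11421444043508935 ((653.6516723632812, 82.69444274902344), (12.478193283081055, 40.601295471191406), 59.121315002441406) (np.float64(149.04736996497448), array([ 3.41958994, 12.18904682]))
u1 451 0.11428260375954763 ((653.6516723632812, 82.69444274902344), (12.478193283081055, 40.601295471191406), 59.121315002441406) (np.float64(148.92472131678062), array([ 3.42577813, 11.50828845]))
fr 652 0.11285989507818586 ((445.1629943847656, 52.79777145385742), (12.805571556091309, 40.578128814697266), 65.36581420898438) (np.float64(154.69882617978314), array([ 3.68511614, 11.92931506]))
fr 410 0.11402451382103551 ((445.06427001953125, 52.74076461791992), (12.543088912963867, 40.51878356933594), 66.0107650756836) (np.float64(155.82827428627098), array([ 3.63250517, 11.62951775]))
```

Request:
{"method": "arm_command", "body": {"rows": [[[-0.001,0.001,-0.06],[0,0,0]],[[-0.001,0.001,-0.12],[0,0,0]],[[-0.001,0.001,-0.17],[0,0,0]],[[-0.001,0.001,-0.2],[0,0,0]],[[-0.001,0.001,-0.215],[0,0,0]],[[-0.001,0.001,-0.222],[0,0,0]],[[-0.001,0.001,-0.222],[0,0,0]]]}}

```text
time: 2.45
tool_pos: [0.551, 0.0599, 0.0927]
tcp_rot: [0.848, 0.53, -0.0, -0.0]
contact_force: [0.4, -0.3, 0.1]
gripper_width: 0.65
grip_force: 0.0
```

Request:
{"method": "arm_command", "body": {"rows": [[[0,0,0],[0,0,0]],[[0,0,0],[0,0,0]],[[0,0,0],[0,0,0]],[[0,0,0],[0,0,0]],[[0,0,0],[0,0,0]],[[0,0,0],[0,0,0]],[[0,0,0],[0,0,0]],[[0,0,0],[0,0,0]]], "jaw": -1}}

```text
time: 3.25
tool_pos: [0.5519, 0.06, 0.0941]
tcp_rot: [0.848, 0.53, 0.001, 0.001]
contact_force: [-1.7, -0.1, 5.9]
gripper_width: 0.129
grip_force: 51.0
```

Rows fell short (the 50 mm cap), so the hold is off-centre; I'll re-grip.

Request:
{"method": "arm_command", "body": {"rows": [[[0,0,0],[0,0,0]],[[0,0,0],[0,0,0]],[[0,0,0],[0,0,0]],[[0,0,0],[0,0,0]],[[0.002,0.005,-0.005],[0,0,0]],[[0.004,0.01,-0.01],[0,0,0]],[[0.004,0.01,-0.0105],[0,0,0]],[[0.004,0.01,-0.0105],[0,0,0]]], "jaw": -0.2}}

```text
time: 4.05
tool_pos: [0.5537, 0.0683, 0.0838]
tcp_rot: [0.848, 0.53, -0.0, -0.0]
contact_force: [0.7, 0.5, 0.1]
gripper_width: 0.402
grip_force: 0.0
```

Request:
{"method": "arm_command", "body": {"rows": [[[0,0,0],[0,0,0]],[[0,0,0],[0,0,0]],[[0,0,0],[0,0,0]],[[0,0,0],[0,0,0]],[[0,0,0],[0,0,0]],[[0,0,0],[0,0,0]]], "jaw": -1}}

```text
time: 4.65
tool_pos: [0.5542, 0.0678, 0.0843]
tcp_rot: [0.848, 0.53, 0.0, 0.0]
contact_force: [1.0, -1.6, -1.2]
gripper_width: 0.132
grip_force: 51.3
```

```bash
python3 -c "
from h import *
st=get_state();print(st)"
```

```text
{'time': 4.65, 'joint_pos': array([ 0.29726366,  0.46144095, -0.58776478,  1.90939341,  0.32992806,
        0.86703261, -0.91263075]), 'joint_vel': array([-4.34242223e-05, -1.89121470e-03, -1.94662818e-03,  1.54133946e-03,
       -1.36696131e-03, -1.04805402e-03,  1.12731027e-03]), 'joint_torque': array([-1.26134888e-01, -3.80853188e+01, -5.97706854e+00, -1.95898157e+01,
       -9.11616627e-02,  1.29725821e-01,  4.22318071e-04]), 'tool_pos': array([0.55417129, 0.0677668 , 0.08431119]), 'tcp_rot': array([8.48092945e-01, 5.29847463e-01, 1.12379695e-04, 1.00242388e-04]), 'contact_force': array([ 1.00315037, -1.59456194, -1.19615822]), 'moment': array([-0.02520286, -0.14279209,  0.04168708]), 'grip_force': 51.314131021499634, 'gripper_width': 0.13151617309351982}
```

Request:
{"method": "arm_command", "body": {"rows": [[[0,0,0.02],[0,0,0]],[[0,0,0.06],[0,0,0]],[[0,0,0.11],[0,0,0]],[[0,0,0.15],[0,0,0]],[[-0.003,0.02,0.165],[0,0,0]],[[-0.01,0.06,0.165],[0,0,0]],[[-0.0185,0.11,0.165],[0,0,0]],[[-0.027,0.16,0.165],[0,0,0]]]}}

```text
time: 5.45
tool_pos: [0.5307, 0.1978, 0.2157]
tcp_rot: [0.848, 0.53, -0.001, -0.0]
contact_force: [0.6, 1.4, -2.5]
gripper_width: 0.128
grip_force: 51.1
```

Request:
{"method": "arm_command", "body": {"rows": [[[-0.008,0.05,0],[0,0,0]],[[-0.017,0.1,0],[0,0,0]],[[-0.025,0.15,0],[0,0,0]],[[-0.032,0.19,0],[0,0,0]],[[-0.036,0.215,0],[0,0,0]],[[-0.038,0.223,0],[0,0,0]],[[-0.038,0.223,0],[0,0,0]],[[-0.038,0.223,0],[0,0,0]]]}}

```text
time: 6.25
tool_pos: [0.5022, 0.3726, 0.2155]
tcp_rot: [0.848, 0.529, -0.001, 0.001]
contact_force: [0.5, -0.2, -3.1]
gripper_width: 0.134
grip_force: 51.0
```

Run:
```python
from h import *
s=snapshot("scene"); cv2.imwrite("pics/s1.png",cv2.resize(s["image"][80:280,300:560,::-1],None,fx=3,fy=3)[:600,:800]); st=get_state(); print(st["tool_pos"],st["tcp_rot"])
p=wcloud(snapshot("wrist")); w=snapshot("wrist"); cv2.imwrite("pics/w2.png",w["image"][...,::-1])
h=cv2.cvtColor(w["image"],cv2.COLOR_RGB2HSV); P=p.reshape(-1,3); h=h.reshape(-1,3)
c=np.array([.5467,.345]); m=(np.hypot(*(P[:,:2]-c).T)<.14)&(P[:,2]>.045)&(P[:,2]<.065)&(h[:,0]>40)&(h[:,0]<85)&(h[:,1]>100); print("crate",m.sum(),rect(P[m]),np.median(P[m][:,2]))
m=(np.hypot(*(P[:,:2]-c).T)<.1)&(P[:,2]>.08)&(P[:,2]<.095); print("tins",m.sum(),rect(P[m]))
```

```text
[0.50277372 0.37201009 0.2156156 ] [ 8.48737622e-01  5.28812865e-01 -7.47712724e-04  9.18769805e-04]
crate 3369 ((546.25634765625, 344.21246337890625), (154.14381408691406, 156.14910888671875), 11.092169761657715) 0.05275953587407661
tins 3421 ((553.0406494140625, 340.92584228515625), (151.35556030273438, 47.488433837890625), 65.58289337158203)
```

View pics/s1.png

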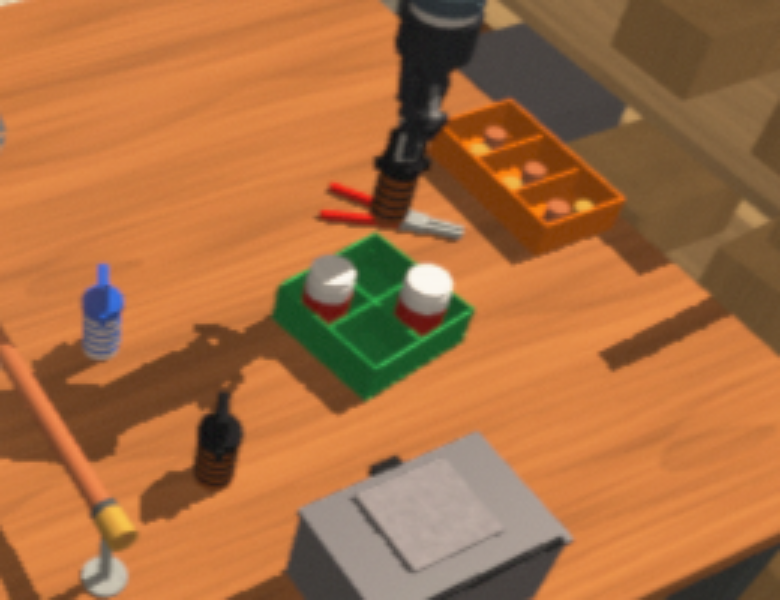

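The picture shows the cartridge held upright over the crate's empty cell b; u1 and fresh are undisturbed.

Request:
{"method": "arm_command", "body": {"rows": [[[-0.001,0.0025,-0.03],[0,0,0]],[[-0.001,0.0025,-0.07],[0,0,0]],[[-0.001,0.0025,-0.105],[0,0,0]],[[-0.001,0.0025,-0.13],[0,0,0]],[[-0.001,0.0025,-0.145],[0,0,0]],[[-0.001,0.0025,-0.152],[0,0,0]],[[-0.001,0.0025,-0.155],[0,0,0]],[[-0.001,0.0025,-0.1562],[0,0,0]]]}}

```text
time: 7.2
tool_pos: [0.502, 0.3768, 0.0923]
tcp_rot: [0.848, 0.53, 0.001, -0.0]
contact_force: [-0.4, -0.1, -2.6]
gripper_width: 0.132
grip_force: 51.0
```

Request:
{"method": "arm_command", "body": {"rows": [[[0,0,-0.0004],[0,0,0]],[[0,0,-0.0008],[0,0,0]],[[0,0,-0.0012],[0,0,0]],[[0,0,-0.0016],[0,0,0]],[[0,0,-0.0016],[0,0,0]]]}}

```text
time: 7.7
tool_pos: [0.5012, 0.3763, 0.0901]
tcp_rot: [0.848, 0.53, 0.0, 0.0]
contact_force: [0.5, -0.1, -2.4]
gripper_width: 0.132
grip_force: 51.0
```

Not yet touching; a touch lower.

Request:
{"method": "arm_command", "body": {"rows": [[[0,0,-0.0005],[0,0,0]],[[0,0,-0.001],[0,0,0]],[[0,0,-0.0015],[0,0,0]],[[0,0,-0.0015],[0,0,0]]]}}

```text
time: 8.1
tool_pos: [0.5014, 0.3764, 0.0893]
tcp_rot: [0.848, 0.53, 0.0, 0.0]
contact_force: [-1.3, -1.3, 1.2]
gripper_width: 0.13
grip_force: 51.7
```

Request:
{"method": "arm_command", "body": {"rows": [[[0,0,0],[0,0,0]],[[0,0,0],[0,0,0]],[[0,0,0],[0,0,0]],[[0,0,0],[0,0,0]],[[0,0,0.03],[0,0,0]],[[0,0,0.08],[0,0,0]],[[0,0,0.13],[0,0,0.1]],[[0,0,0.165],[0,0,0.25]]], "jaw": -0.1}}

```text
time: 8.9
tool_pos: [0.5018, 0.3774, 0.224]
tcp_rot: [0.791, 0.612, 0.002, 0.0]
contact_force: [-0.2, 0.3, 0.1]
gripper_width: 0.448
grip_force: 0.0
```

Request:
{"method": "arm_command", "body": {"rows": [[[0.02,-0.04,0],[0,0,0.18]],[[0.04,-0.08,0],[0,0,0.36]],[[0.065,-0.13,0],[0,0,0.54]],[[0.09,-0.18,0],[0,0,0.72]],[[0.115,-0.23,0],[0,0,0.9]],[[0.14,-0.28,0],[0,0,1]],[[0.165,-0.33,0],[0,0,1]],[[0.165,-0.33,0],[0,0,1]]]}}

```text
time: 9.7
tool_pos: [0.6375, 0.1006, 0.2196]
tcp_rot: [0.505, 0.863, -0.002, 0.002]
contact_force: [0.2, -1.0, -0.5]
gripper_width: 0.448
grip_force: 0.0
```

```bash
cat > fin.py <<'E'
from h import *
import sys
c=np.array([float(sys.argv[1]),float(sys.argv[2])])
s=snapshot("wrist"); p=wcloud(s).reshape(-1,3); st=get_state(); 
q=st["tcp_rot"]; print("tcp",st["tool_pos"].round(4),"closing",np.degrees(2*np.arctan2(q[1],q[0]))-90)
m=(np.hypot(*(p[:,:2]-c).T)<.035)&(p[:,2]>.105)&(p[:,2]<.13); print(m.sum(),rect(p[m]),axis(p[m]),np.median(p[m][:,2]))
m=(np.hypot(*(p[:,:2]-[.5014,.3764]).T)<.04)&(p[:,2]>.1)&(p[:,2]<.14); print("u2 now",m.sum(),m.any() and (rect(p[m]),np.median(p[m][:,2])))
E
python3 fin.py .6537 .0827
```

```text
tcp [0.6355 0.1055 0.2199] closing 29.643471999162173
672 ((653.8543701171875, 82.66607666015625), (12.787568092346191, 40.565582275390625), 59.51531219482422) (np.float64(149.176027935592), array([ 3.60060958, 11.66964617])) 0.11412459463964282
u2 now 0 False
```

Request:
{"method": "arm_command", "body": {"rows": [[[0.01,-0.014,0],[0,0,0.18]],[[0.023,-0.0285,0],[0,0,0.36]],[[0.023,-0.0285,-0.02],[0,0,0.54]],[[0.023,-0.0285,-0.04],[0,0,0.656]],[[0.023,-0.0285,-0.06],[0,0,0.656]],[[0.023,-0.0285,-0.06],[0,0,0.656]]]}}

```text
time: 10.35
tool_pos: [0.6492, 0.09, 0.1698]
tcp_rot: [0.261, 0.965, -0.001, -0.003]
contact_force: [-0.7, 0.4, -1.1]
gripper_width: 0.451
grip_force: 0.0
```

```bash
python3 fin.py .6537 .0827
```

```text
tcp [0.6502 0.0902 0.1713] closing 59.76713169986547
1011 ((653.5208740234375, 82.55672454833984), (12.364333152770996, 40.244686126708984), 58.940670013427734) (np.float64(148.88788032364454), array([ 3.60066018, 11.79813552])) 0.11422040092799687
u2 now 0 False
```

Request:
{"method": "arm_command", "body": {"rows": [[[0.0044,-0.0095,0],[0,0,-0.02]],[[0.0044,-0.0095,-0.02],[0,0,-0.02]],[[0.0044,-0.0095,-0.05],[0,0,-0.02]],[[0.0044,-0.0095,-0.08],[0,0,-0.02]],[[0.0044,-0.0095,-0.1],[0,0,-0.02]],[[0.0044,-0.0095,-0.107],[0,0,-0.02]],[[0.0044,-0.0095,-0.107],[0,0,-0.02]],[[0.0044,-0.0095,-0.107],[0,0,-0.02]]]}}

```text
time: 11.2
tool_pos: [0.656, 0.0823, 0.0882]
tcp_rot: [0.268, 0.963, 0.001, 0.001]
contact_force: [0.4, 1.1, 0.8]
gripper_width: 0.451
grip_force: 0.0
```

Request:
{"method": "arm_command", "body": {"rows": [[[-0.0025,0,-0.004],[0,0,0]],[[-0.0025,0,-0.0045],[0,0,0]],[[-0.0025,0,-0.0045],[0,0,0]]]}}

```text
time: 11.5
tool_pos: [0.6533, 0.0819, 0.0841]
tcp_rot: [0.268, 0.963, 0.0, 0.0]
contact_force: [-0.3, 0.7, 0.3]
gripper_width: 0.448
grip_force: 0.0
```

Request:
{"method": "arm_command", "body": {"rows": [[[0,0,0],[0,0,0]],[[0,0,0],[0,0,0]],[[0,0,0],[0,0,0]],[[0,0,0],[0,0,0]],[[0,0,0],[0,0,0]],[[0,0,0],[0,0,0]],[[0,0,0],[0,0,0]]], "jaw": -1}}

```text
time: 12.2
tool_pos: [0.6534, 0.082, 0.0838]
tcp_rot: [0.268, 0.963, 0.0, 0.0]
contact_force: [-0.4, 0.8, 1.0]
gripper_width: 0.129
grip_force: 53.9
```

Request:
{"method": "arm_command", "body": {"rows": [[[0,0,0.02],[0,0,0]],[[0,0,0.06],[0,0,0]],[[0,0,0.11],[0,0,0]],[[0,0,0.15],[0,0,0]],[[-0.006,0.02,0.165],[0,0,0]],[[-0.016,0.06,0.165],[0,0,0]],[[-0.027,0.1,0.165],[0,0,0]],[[-0.04,0.15,0.165],[0,0,0]]]}}

```text
time: 13.0
tool_pos: [0.6198, 0.202, 0.2144]
tcp_rot: [0.269, 0.963, -0.001, -0.001]
contact_force: [1.3, -0.2, -2.1]
gripper_width: 0.129
grip_force: 53.4
```

Request:
{"method": "arm_command", "body": {"rows": [[[-0.012,0.045,0],[0,0,0]],[[-0.023,0.085,0],[0,0,0]],[[-0.032,0.12,0],[0,0,0]],[[-0.037,0.138,0],[0,0,0]],[[-0.038,0.141,0],[0,0,0]],[[-0.038,0.141,0],[0,0,0]],[[-0.038,0.141,0],[0,0,0]]]}}

```text
time: 13.7
tool_pos: [0.592, 0.3119, 0.2149]
tcp_rot: [0.27, 0.963, -0.001, 0.0]
contact_force: [0.2, -0.7, -1.4]
gripper_width: 0.132
grip_force: 53.5
```

```bash
python3 fin.py .5014 .3764
```

```text
tcp [0.5922 0.3118 0.2151] closing 58.637405175180476
903 ((501.4711608886719, 376.1998291015625), (40.354164123535156, 12.809730529785156), 63.967185974121094) (np.float64(63.593975464128505), array([ 3.75123873, 11.34489299])) 0.11915198232829094
u2 now 937 (((501.4711608886719, 376.1998291015625), (40.354164123535156, 12.809730529785156), 63.967185974121094), np.float64(0.11911247314216503))
```

Request:
{"method": "arm_command", "body": {"rows": [[[-0.0018,0.0028,-0.03],[0,0,0]],[[-0.0018,0.0028,-0.07],[0,0,0]],[[-0.0018,0.0028,-0.105],[0,0,0]],[[-0.0018,0.0028,-0.13],[0,0,0]],[[-0.0018,0.0028,-0.145],[0,0,0]],[[-0.0018,0.0028,-0.151],[0,0,0]],[[-0.0018,0.0028,-0.154],[0,0,0]],[[-0.0018,0.0028,-0.1555],[0,0,0]]]}}

```text
time: 14.55
tool_pos: [0.5901, 0.3176, 0.0924]
tcp_rot: [0.268, 0.963, 0.001, 0.001]
contact_force: [-0.1, -0.5, -2.5]
gripper_width: 0.136
grip_force: 53.3
```

Request:
{"method": "arm_command", "body": {"rows": [[[0,0,-0.0005],[0,0,0]],[[0,0,-0.001],[0,0,0]],[[0,0,-0.0015],[0,0,0]],[[0,0,-0.0015],[0,0,0]]]}}

```text
time: 14.95
tool_pos: [0.5894, 0.317, 0.0903]
tcp_rot: [0.268, 0.963, 0.0, 0.0]
contact_force: [0.7, 0.4, -2.2]
gripper_width: 0.131
grip_force: 53.3
```

Request:
{"method": "arm_command", "body": {"rows": [[[0,0,-0.0006],[0,0,0]],[[0,0,-0.0012],[0,0,0]],[[0,0,-0.0018],[0,0,0]],[[0,0,-0.0018],[0,0,0]]]}}

```text
time: 15.35
tool_pos: [0.5893, 0.317, 0.0888]
tcp_rot: [0.268, 0.963, -0.0, 0.0]
contact_force: [0.2, 0.5, 0.5]
gripper_width: 0.136
grip_force: 53.7
```

Request:
{"method": "arm_command", "body": {"rows": [[[0,0,0],[0,0,0]],[[0,0,0],[0,0,0]],[[0,0,0],[0,0,0]],[[0,0,0],[0,0,0]],[[0,0,0.03],[0,0,0]],[[0,0,0.08],[0,0,0]],[[0,0,0.13],[0,0,0]],[[0,0,0.165],[0,0,0.145]]], "jaw": -0.1}}

```text
time: 16.15
tool_pos: [0.5899, 0.318, 0.224]
tcp_rot: [0.212, 0.977, 0.001, 0.001]
contact_force: [0.1, 1.5, 0.6]
gripper_width: 0.448
grip_force: 0.0
```

Request:
{"method": "arm_command", "body": {"rows": [[[-0.023,-0.042,0],[0,0,0]],[[-0.05,-0.09,0],[0,0,0]],[[-0.075,-0.14,0],[0,0,0]],[[-0.1,-0.19,0],[0,0,0]],[[-0.13,-0.24,0],[0,0,0]],[[-0.155,-0.285,0],[0,0,0]],[[-0.175,-0.32,0],[0,0,0]],[[-0.18,-0.33,0],[0,0,0]]]}}

```text
time: 16.95
tool_pos: [0.4431, 0.0485, 0.2196]
tcp_rot: [0.216, 0.976, -0.003, -0.001]
contact_force: [-0.6, -0.4, 0.2]
gripper_width: 0.451
grip_force: 0.0
```

```bash
python3 fin.py .4451 .0527
python3 - <<'E'
from h import *
import pickle
w=snapshot("wrist"); cv2.imwrite("pics/w3.png",w["image"][...,::-1])
for n,P in (("top",cloud(pickle.load(open("top.pkl","rb")))),("scene",cloud(pickle.load(open("scene.pkl","rb")))),("wrist",wcloud(w))):
    p=P.reshape(-1,3); c=np.array([.576,-.285]); 
    for _ in range(3):
        m=(np.hypot(*(p[:,:2]-c).T)<.05)&(p[:,2]>.083)&(p[:,2]<.105); q=p[m]
        if len(q)<10: break
        A=np.c_[2*q[:,:2],np.ones(len(q))]; x=np.linalg.lstsq(A,(q[:,:2]**2).sum(1),rcond=None)[0]
        c2,r=cv2.minEnclosingCircle((q[:,:2]*1000).astype(np.float32)); c=np.array(c2)/1000
    if len(q)<10: continue
    a=np.degrees(np.arctan2(*(q[:,:2]-c).T[::-1]))%360; print(n,len(q),"encl",c2,r,"ls",x[:2],np.median(q[:,2])); print(np.histogram(a,36,(0,360))[0])
E
```

```text
tcp [0.4435 0.0486 0.2198] closing 65.05913983518602
615 ((444.2259216308594, 52.4377555847168), (10.272015571594238, 41.00703048706055), 65.56275939941406) (np.float64(155.63366501061486), array([ 3.10592161, 11.78486301])) 0.11438766034313022
u2 now 333 (((500.5926818847656, 374.7212829589844), (42.307586669921875, 12.559521675109863), 64.2030258178711), np.float64(0.11886999919753549))
top 195 encl (576.7568969726562, -284.5092468261719) 36.85357666015625 ls [ 0.57609908 -0.28430629] 0.09063786394707085
[5 6 0 1 3 5 6 7 5 8 6 6 7 7 6 6 7 8 6 5 1 0 5 5 6 6 5 5 7 8 5 8 5 7 6 6]
scene 227 encl (575.4728393554688, -286.242431640625) 37.88043212890625 ls [ 0.57717303 -0.28644052] 0.08925047455531276
[12  6  0  0  8  8  5  7  5  6  6  9  7  7  8  8  8  7  9  5  0  0  4  6
  6  5  6  8  4  7  7  9  9 11  8  6]
```

View pics/w3.png

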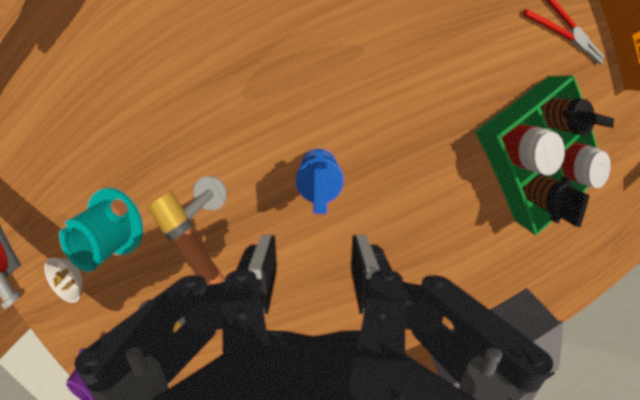

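The wrist view shows both used cartridges standing in the crate (570,115) and (555,200), and the fresh one (320,185) centred ahead of the fingers.

Request:
{"method": "arm_command", "body": {"rows": [[[0.001,0.005,-0.03],[0,0,0.01]],[[0.001,0.005,-0.07],[0,0,0.01]],[[0.001,0.005,-0.11],[0,0,0.01]],[[0.001,0.005,-0.14],[0,0,0.01]],[[0.001,0.005,-0.16],[0,0,0.01]],[[0.001,0.005,-0.167],[0,0,0.01]],[[0.001,0.005,-0.167],[0,0,0.01]],[[0.001,0.005,-0.167],[0,0,0.01]]]}}

```text
time: 17.85
tool_pos: [0.4472, 0.058, 0.0878]
tcp_rot: [0.209, 0.978, 0.001, 0.001]
contact_force: [-0.1, -0.3, 0.3]
gripper_width: 0.449
grip_force: 0.0
```

Request:
{"method": "arm_command", "body": {"rows": [[[-0.003,-0.007,0],[0,0,0]],[[-0.003,-0.007,-0.004],[0,0,0]],[[-0.003,-0.007,-0.005],[0,0,0]],[[-0.003,-0.007,-0.005],[0,0,0]]]}}

```text
time: 18.25
tool_pos: [0.4437, 0.051, 0.0831]
tcp_rot: [0.21, 0.978, -0.0, 0.0]
contact_force: [-0.4, 0.2, 1.0]
gripper_width: 0.452
grip_force: 0.0
```

Request:
{"method": "arm_command", "body": {"rows": [[[0,0,0],[0,0,0]],[[0,0,0],[0,0,0]],[[0,0,0],[0,0,0]],[[0,0,0],[0,0,0]],[[0,0,0],[0,0,0]],[[0,0,0],[0,0,0]],[[0,0,0],[0,0,0]]], "jaw": -1, "newtons": 60}}

```text
time: 18.95
tool_pos: [0.4438, 0.0514, 0.083]
tcp_rot: [0.209, 0.978, 0.0, 0.0]
contact_force: [-0.3, 0.3, -0.1]
gripper_width: 0.127
grip_force: 61.3
```

Request:
{"method": "arm_command", "body": {"rows": [[[0,0,0.015],[0,0,0]],[[0,0,0.045],[0,0,0]],[[0,0,0.09],[0,0,-0.1]],[[0,0,0.135],[0,0,-0.25]],[[0,0,0.18],[0,0,-0.42]],[[0,0,0.22],[0,0,-0.6]],[[0,0,0.25],[0,0,-0.75]],[[0,0,0.26],[0,0,-0.85]]]}}

```text
time: 19.75
tool_pos: [0.445, 0.0523, 0.2941]
tcp_rot: [0.519, 0.855, 0.0, 0.003]
contact_force: [0.6, 0.6, -1.9]
gripper_width: 0.13
grip_force: 60.9
```

Request:
{"method": "arm_command", "body": {"rows": [[[0.01,-0.02,0],[0,0,-0.1]],[[0.025,-0.065,0],[0,0,-0.25]],[[0.045,-0.115,0],[0,0,-0.42]],[[0.065,-0.165,0],[0,0,-0.58]],[[0.085,-0.215,0],[0,0,-0.74]],[[0.1,-0.255,0],[0,0,-0.88]],[[0.11,-0.275,0],[0,0,-0.96]],[[0.115,-0.285,0],[0,0,-1]]]}}

```text
time: 20.55
tool_pos: [0.5354, -0.1791, 0.2907]
tcp_rot: [0.807, 0.59, -0.0, -0.001]
contact_force: [-0.4, -0.4, -2.0]
gripper_width: 0.135
grip_force: 61.0
```

Request:
{"method": "arm_command", "body": {"rows": [[[0,0,0],[0,0,-0.15]],[[0,0,0],[0,0,-0.32]],[[0,0,0],[0,0,-0.5]],[[0,0,0],[0,0,-0.68]],[[0,0,0],[0,0,-0.82]],[[0,0,0],[0,0,-0.92]],[[0,0,0],[0,0,-0.96]],[[0,0,0],[0,0,-0.96]]]}}

```text
time: 21.35
tool_pos: [0.5353, -0.1748, 0.2913]
tcp_rot: [0.967, 0.255, -0.0, -0.0]
contact_force: [-0.3, 0.1, -1.4]
gripper_width: 0.132
grip_force: 61.0
```

```bash
cat > hs.py <<'E'
from h import *
import sys
w=snapshot("wrist"); st=get_state(); q=st["tcp_rot"]; print("tcp",st["tool_pos"].round(4),"closing",np.degrees(2*np.arctan2(q[1],q[0]))-90,q.round(4),"t",st["time"])
cv2.imwrite(f"pics/{sys.argv[1]}.png",w["image"][...,::-1])
p=wcloud(w).reshape(-1,3); hv=cv2.cvtColor(w["image"],cv2.COLOR_RGB2HSV).reshape(-1,3); c=np.array([.576,-.285])
print("table",np.median(p[abs(p[:,2])<.02][:,2]))
for _ in range(4):
    r=np.hypot(*(p[:,:2]-c).T); m=(r<.045)&(p[:,2]>.084)&(p[:,2]<.1); q=p[m][:,:2]
    a=np.degrees(np.arctan2(*(q-c).T[::-1]))%360; rr=np.hypot(*(q-c).T)
    b=(a//10).astype(int); o=np.array([q[b==k][rr[b==k]>=np.percentile(rr[b==k],85)].mean(0) for k in range(36) if (b==k).sum()>5])
    x=np.linalg.lstsq(np.c_[2*o,np.ones(len(o))],(o**2).sum(1),rcond=None)[0]; c=x[:2]
print("fit",c,np.sqrt(x[2]+c@c),"z",np.median(p[m][:,2]),m.sum(),"encl",cv2.minEnclosingCircle((q*1000).astype(np.float32)))
h=np.histogram(a,72,(0,360))[0]; print(h)
for lo,hi in((0,60),(180,240)):
    e=np.sort(a[(a>lo)&(a<hi)]); e=e[e.size*0:]; g=np.diff(e); k=g.argmax(); print("gap",e[k],e[k+1],(e[k]+e[k+1])/2)
E
python3 hs.py w4
```

```text
tcp [ 0.5354 -0.1751  0.2913] closing -60.42975865765453 [ 9.669e-01  2.552e-01 -1.000e-04 -2.000e-04] t 21.4
table -0.0004277744501071934
fit [ 0.57559872 -0.28650558] 0.035594386013161276 z 0.08927442984934741 1218 encl ((575.2403564453125, -286.8109436035156), 36.901851654052734)
[19 17 20 18  0  0  0  0  5 22 19 23 22 23 22 20 22 23 21 23 24 24 19 21
 21 17 22 21 21 20 17 18 18 17 18 18 16 19 16  6  0  0  0  0 12 19 19 18
 20 19 20 19 21 22 21 17 17 20 18 21 17 17 19 19 20 18 18 23 18 17 16 21]
gap 18.66252648410018 41.89567994130069 30.279103212700434
gap 197.89915142241298 222.68850386346233 210.29382764293766
```

View pics/w4.png

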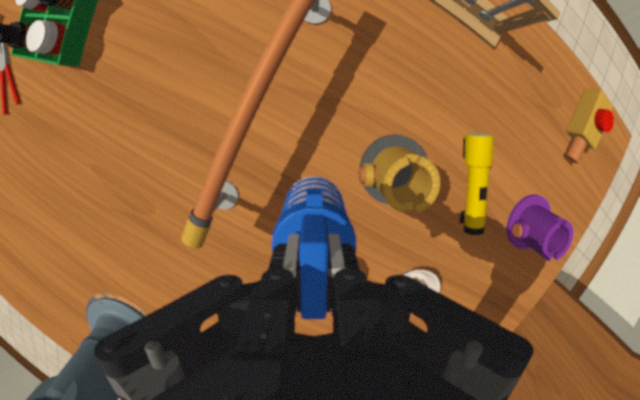

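The wrist view shows the fresh cartridge upright in the grip (315,230), and the brass housing at (412,182) with its mouth and notches visible. The fit (radius 35.6 mm, rim z 0.089) agrees with the given sizes.

Request:
{"method": "arm_command", "body": {"rows": [[[0.006,-0.015,0],[0,0,0.014]],[[0.018,-0.05,0],[0,0,0.014]],[[0.032,-0.09,0],[0,0,0.014]],[[0.043,-0.12,-0.01],[0,0,0.014]],[[0.049,-0.135,-0.03],[0,0,0.014]],[[0.05,-0.139,-0.06],[0,0,0.014]],[[0.05,-0.139,-0.08],[0,0,0.014]],[[0.05,-0.139,-0.09],[0,0,0.014]]]}}

```text
time: 22.2
tool_pos: [0.5743, -0.2878, 0.2164]
tcp_rot: [0.966, 0.259, -0.001, -0.001]
contact_force: [-0.6, 0.9, -1.5]
gripper_width: 0.133
grip_force: 61.0
```

Request:
{"method": "arm_command", "body": {"rows": [[[0,0,0],[0,0,0]],[[0,0,0],[0,0,0]]]}}

```text
time: 22.4
tool_pos: [0.5763, -0.2873, 0.2198]
tcp_rot: [0.966, 0.26, 0.001, 0.0]
contact_force: [-0.0, -0.0, -1.8]
gripper_width: 0.132
grip_force: 61.0
```

```bash
cat > chk.py <<'E'
from h import *
w=snapshot("wrist"); st=get_state(); q=st["tcp_rot"]; print("tcp",st["tool_pos"].round(4),"fin",np.degrees(2*np.arctan2(q[1],q[0])),q.round(4),"t",st["time"],st["contact_force"])
zb=st["tool_pos"][2]-.083
for n,s in (("wrist",w),("top",snapshot("top")),("scene",snapshot("scene"))):
    P=(wcloud if n=="wrist" else cloud)(s).reshape(-1,3); h=cv2.cvtColor(s["image"],cv2.COLOR_RGB2HSV).reshape(-1,3)
    near=(np.hypot(*(P[:,:2]-st["tool_pos"][:2]).T)<.045); blue=near&(h[:,0]>100)&(h[:,0]<130)&(h[:,1]>120)
    f=blue&(P[:,2]>zb+.09)&(P[:,2]<zb+.125); cap=blue&(P[:,2]>zb+.064)&(P[:,2]<zb+.083)
    for nm,m in(("fin",f),("cap",cap)):
        if m.sum()>15: print(n,nm,m.sum(),rect(P[m]),axis(P[m])[0],"z",np.percentile(P[m][:,2],[5,95]))
    body=near&(P[:,2]>zb-.01)&(P[:,2]<zb+.06)&(P[:,2]>.098)
    if body.sum()>15: print(n,"body zmin",np.percentile(P[body][:,2],[1,5]), rect(P[body]))
    rim=near&(P[:,2]>.08)&(P[:,2]<.097)&(h[:,0]<35); 
    if rim.sum()>15: print(n,"rim",rim.sum(),np.percentile(P[rim][:,2],95),cv2.minEnclosingCircle((P[rim][:,:2]*1000).astype(np.float32)))
    if n=="scene": cv2.imwrite("pics/s2.png",cv2.resize(s["image"][150:300,160:360,::-1],None,fx=4,fy=4,interpolation=cv2.INTER_CUBIC))
E
python3 chk.py
```

```text
tcp [ 0.5767 -0.2875  0.2204] fin 30.088177126371278 [9.657e-01 2.596e-01 9.000e-04 7.000e-04] t 22.45 [ 0.07285318  0.61180068 -0.49503718]
wrist fin 2685 ((576.7084350585938, -287.2279052734375), (34.45404052734375, 33.73101806640625), 77.29812622070312) -149.83314206981206 z [0.23300668 0.25226002]
wrist cap 2074 ((587.6201782226562, -281.4444580078125), (30.36956024169922, 43.41718673706055), 29.049100875854492) 121.05134717295307 z [0.20681556 0.21715406]
wrist body zmin [0.13852176 0.14229996] ((587.1524047851562, -281.77740478515625), (16.37020492553711, 41.5622673034668), 30.548818588256836)
wrist rim 1446 0.09055299081388625 ((575.3834228515625, -287.1647033691406), 36.71160888671875)
top cap 42 ((570.0347900390625, -279.48974609375), (55.9139518737793, 27.701961517333984), 40.81801223754883) -144.1816202486552 z [0.20676271 0.21986994]
top body zmin [0.13903073 0.14198908] ((558.9478149414062, -282.0650939941406), (29.305696487426758, 6.524768829345703), 74.78710174560547)
top rim 126 0.09394615978309795 ((575.1417846679688, -283.59759521484375), 36.0258903503418)
scene fin 60 ((587.025634765625, -285.8531494140625), (20.782085418701172, 29.456924438476562), 28.517465591430664) -146.18103994615018 z [0.23013614 0.25363045]
scene cap 120 ((586.5967407226562, -285.6485595703125), (35.403289794921875, 43.69529724121094), 11.25161361694336) 88.80729840366172 z [0.20782021 0.2190119 ]
scene body zmin [0.1398328  0.14260802] ((586.8057861328125, -289.3022766113281), (42.41060256958008, 23.498886108398438), 85.27322387695312)
scene rim 208 0.09224354696114395 ((576.5386352539062, -285.6697998046875), 36.90570068359375)
```

Request:
{"method": "arm_command", "body": {"rows": [[[-0.001,0.0014,-0.01],[0,0,0]],[[-0.001,0.0014,-0.022],[0,0,0]],[[-0.001,0.0014,-0.032],[0,0,0]],[[-0.001,0.0014,-0.039],[0,0,0]],[[-0.001,0.0014,-0.043],[0,0,0]],[[-0.001,0.0014,-0.043],[0,0,0]],[[-0.001,0.0014,-0.043],[0,0,0]],[[-0.001,0.0014,-0.043],[0,0,0]]]}}

```text
time: 23.35
tool_pos: [0.5753, -0.2868, 0.1851]
tcp_rot: [0.966, 0.259, 0.0, 0.0]
contact_force: [0.6, 0.5, -1.7]
gripper_width: 0.127
grip_force: 61.2
```

```bash
python3 chk.py
```

```text
tcp [ 0.5753 -0.2868  0.1851] fin 30.023885872016326 [9.659e-01 2.590e-01 4.000e-04 3.000e-04] t 23.4 [-0.62618256  0.25723068 -1.43035878]
wrist fin 2695 ((575.3922729492188, -286.2838134765625), (33.96298599243164, 34.73435974121094), 77.64729309082031) -150.02125245039534 z [0.19772716 0.2174593 ]
wrist cap 2069 ((586.3734130859375, -280.2383117675781), (30.165212631225586, 43.397857666015625), 31.29620361328125) 121.0553788914564 z [0.17190945 0.18227675]
wrist body zmin [0.10389696 0.10712059] ((586.0542602539062, -281.2128601074219), (16.677366256713867, 41.604461669921875), 30.6964168548584)
wrist rim 1858 0.0905487091002275 ((575.55419921875, -286.97723388671875), 36.63412857055664)
top cap 31 ((568.9862670898438, -278.1909484863281), (56.010032653808594, 22.56363868713379), 34.444557189941406) -147.7304319623992 z [0.17571082 0.18425546]
top body zmin [0.11078004 0.11143902] ((557.6705932617188, -280.6438903808594), (29.026094436645508, 7.053785800933838), 72.18184661865234)
top rim 110 0.09467552537454657 ((575.55322265625, -283.0998229980469), 36.49715805053711)
scene fin 55 ((579.7201538085938, -286.13671875), (30.716032028198242, 24.78400421142578), 65.1673812866211) -136.29524805983604 z [0.19449537 0.21924766]
scene cap 101 ((585.8988647460938, -285.26123046875), (33.70112609863281, 41.346954345703125), 2.830796718597412) 90.61131418496244 z [0.17254346 0.18392373]
scene body zmin [0.10180064 0.10615485] ((585.83642578125, -287.94158935546875), (42.40770721435547, 23.738033294677734), 86.40416717529297)
scene rim 193 0.09202214850066134 ((577.2224731445312, -286.0428161621094), 37.28266525268555)
```

View pics/s2.png

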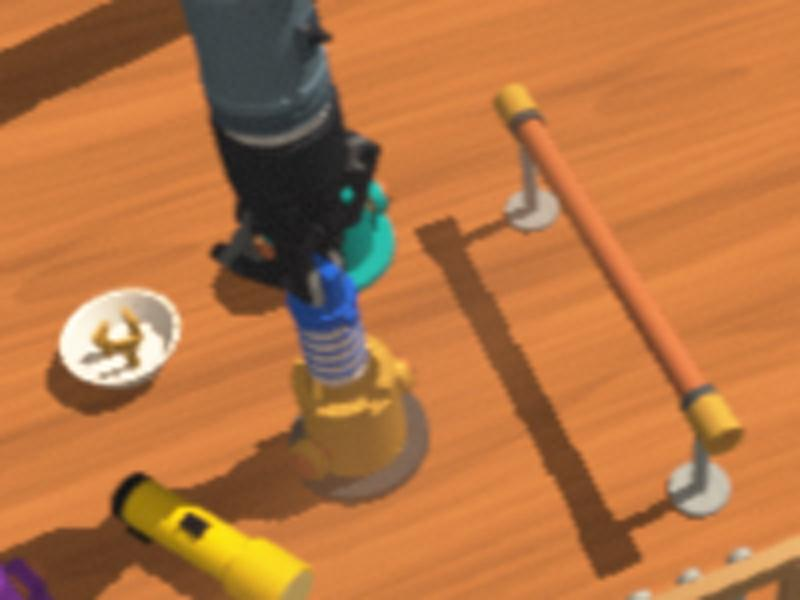

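The scene crop shows the cartridge upright just above the brass mouth at (345,385), clear of the rim and pipe. One small trim and hold.

Request:
{"method": "arm_command", "body": {"rows": [[[0.0009,0.0005,-0.002],[0,0,0.004]],[[0.0009,0.0005,-0.002],[0,0,0.004]],[[0.0009,0.0005,-0.002],[0,0,0.004]],[[0.0009,0.0005,-0.002],[0,0,0.004]],[[0.0009,0.0005,-0.002],[0,0,0.004]],[[0.0009,0.0005,-0.002],[0,0,0.004]]]}}

```text
time: 24.1
tool_pos: [0.5756, -0.2864, 0.183]
tcp_rot: [0.965, 0.261, -0.0, 0.0]
contact_force: [-0.0, -0.4, -1.1]
gripper_width: 0.125
grip_force: 61.2
```

```bash
python3 chk.py | grep -E "tcp|wrist"
python3 - <<'E'
from h import *
p=cloud(snapshot("top")).reshape(-1,3)
for c in((.5014,.3764),(.590,.317)):
    m=(np.hypot(*(p[:,:2]-c).T)<.035)&(p[:,2]>.105)&(p[:,2]<.135); print(m.sum(),rect(p[m]),np.median(p[m][:,2]))
E
```

```text
tcp [ 0.5756 -0.2864  0.183 ] fin 30.198674214943225 [ 0.9655  0.2605  0.     -0.    ] t 24.15 [-0.26441942  0.04173548 -2.07732953]
wrist fin 2706 ((575.7437133789062, -285.8359069824219), (33.92918395996094, 34.65375900268555), 77.08753967285156) -149.83773910957484 z [0.19515481 0.21539363]
wrist cap 2060 ((586.708984375, -279.5276184082031), (29.97040557861328, 43.423126220703125), 32.05101776123047) 121.10716856556412 z [0.16979994 0.18017651]
wrist body zmin [0.10192764 0.10506835] ((586.359130859375, -280.8349914550781), (16.17137908935547, 41.609832763671875), 30.18128776550293)
wrist rim 1881 0.09051410050146244 ((575.5602416992188, -287.10498046875), 36.48514175415039)
54 ((501.3825378417969, 377.189697265625), (40.32477951049805, 11.09300708770752), 64.802734375) 0.12033820852787824
64 ((589.1251831054688, 317.5683898925781), (13.441376686096191, 39.08338928222656), 60.70852279663086) 0.11962427819667742
```

Both used cartridges stand in their cells, and the fresh one is centred, aligned and 1 cm up.

```bash
python3 -c "
from rig import finish_job
print(finish_job())"
```

```text
the job is handed in; nothing more can be done
None
```

I handed the job in at about 24 s: both used cartridges stand upright in the crate's two empty cells, and the fresh one is held upright about 1 cm above the brass housing's mouth, centred, with its lugs in line with the notches.

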